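# Square check on a robot chassis corner

### The arm

A 6-joint arm with a two-finger parallel gripper is mounted at the origin on the work surface. World frame = base frame: x ahead of the robot, y to its left, z up, the work surface at z = 0. Lengths are in mm, angles in degrees, forces in N, time in s.
With the tool pointing down it reaches from about 300 to 775 mm from the base axis. Payload 14.6 kg.
Tool frame: the origin (TCP) lies midway between the tips of the shut fingers; the grasp point (between the pads) lies 19 mm behind it; z points along the fingers, y is the line along which they close (so a half turn about z gives the same grasp; the last joint's range is limited). The gripper opens to 85 mm and grips with 20 to 120 N. Pads are 22 mm wide; open, the fingers measure 114 mm over their backs; the gripper's body (76 mm by 85 mm) begins 54 mm behind the grasp point. The pads swing forward as they close: fully open they stand 13 mm farther back than shut.
Start: joints at [-74.003, 17.183, 87.147, -0, 75.671, -3.816], TCP at [186.415, -517.435, 231.281] pointing down, gripper open.
Joint ranges: [-173.82, 173.82], [-45.26, 126.66], [13.44, 144.39], [-59.66, 239.66], [0, 175.72], [-146.38, 146.38]. Speed limits (degrees/s): [127.2, 127.2, 147.25, 180, 180, 180].

### API

Orientations are given as a 3x3 rotation matrix whose columns are the frame's x, y, z axes.
In Python, from plant import robot gives the robot as it stands.
- The arm moves only by the shell command python3 -m inch 'ROWS'. ROWS is JSON, a list of rows, each an object with "delta_pos": the shift along the tool's x, y, z each as a share of 0.2 m, from -1 to 1, a list of three; "delta_rot": the turn, a rotation vector about the tool's x, y, z each as a share of 180 degrees, from -1 to 1, a list of three; "gripper": the closure, from 0 (fully open) to 1 (shut). In form: [{"delta_pos": [tx, ty, tz], "delta_rot": [wx, wy, wz], "gripper": gripper}, ...]. A call has exactly 10 rows; each row is the pose to reach, as a shift and turn from the pose commanded when the call began, along the tool's axes at that moment, turning the shorter way round; what a row does not reach only later rows make up. A row lasts 1/12 s, in which the tool goes at most 41.7 mm and 7.16 degrees, less where a joint would pass 70% of its speed; a pose out of reach is approached as far as the arm can. A call with a number of a shift or a turn outside -1 to 1 is refused whole. A call with a gripper value outside its range is refused whole. The fingers move at their own pace and stop on an object; the grip force is fixed at half the most. Time passes only in rows, so rows that repeat a pose let the fingers close, or fill a call up. It gives the time, the measured TCP pose, the force, the opening and the grip force at its end, in the units of the state.
- robot.get_obs(): the state, without advancing time (a new reading comes with each control period).
- robot.read_camera(name): name is "scene" or "side" or "wrist"; returns a dict with "pixels" (400x640x3 uint8, blue, green, red), "range_z" (400x640 float32, mm along the optical axis (not along the pixel's ray), 0 where there is no reading), "K" (3x3 intrinsics, pixels), "pose" (4x4, takes a point from camera to world coordinates); the wrist camera has in their place "mount" (4x4, takes a point from camera to tool coordinates, whose origin is the TCP and whose axes are the flange's). Camera axes: x right, y up, looking along -z (the intrinsics and any distortion apply to the point x, -y, -z); pixel columns grow to the right and rows downward; lengths in mm; the calibration is good to about 2 mm. A picture is of the moment at which its call begins: read the wrist's pose just before it.
- robot.sign_off(): hands the job in; it is judged then, once.
Trained networks look in the newest picture that a camera, given by its name, has taken for a name from the list of things; names that differ only in an ending like _2 or _b are one class to them, and where a whole thing is asked for, a point or a joint stands for the part that bears it (a point fixed in the world has none). Each returns a list of dicts, best first, with "score" (0 to 1); they miss things now and then, are a little off and sometimes report something else, mostly with a low value. They report only what shows in the picture. A call takes as long as a camera call. They do not tell look-alikes from the thing itself.
- robot.recognise(camera, target): "centre" ([x, y, z] in mm, in world coordinates, good to about 4 mm: the middle of the surface that is visible of it).
- robot.place_of(camera, target): "centre" ([x, y, z] in mm, in world coordinates, good to about 4 mm: a listed point, or the origin of a listed thing).
The state is a dict: "time_s": time; "joint_pos": joint angles; "qd": joint speeds; "joint_efforts": joint torques, N m; "tcp_pos": TCP position; "eef_rot": TCP orientation; "contact_force": force on the tool from outside, world axes, zero at the start; "torque": the same for the moment, N m; "width": finger opening in mm; "gripper_force": force on a finger pad.
Only numpy, scipy, OpenCV 4.12 (cv2) and the standard library are available. Lean on these libraries where they do the work, as an engineer would, in place of code of your own. Each camera call takes 0.05 s, during which the arm holds its last target. There are 200 camera calls.

### The job

Check the corner of the aluminium chassis frame: pick up the right-angle square by its raised handle (not the wider-angled gauge of the same make) and hold it flat in the inside corner, its two outer edges pressed against both rails at once, for about a second. Then let go and leave the square lying flat on the bench, snug in that corner.

Things in the scene. Friction and masses are not known exactly. Their poses are not given: they have to be found in the camera images.
- square_grip (a point): Centre of the square's black handle bar, which bridges its corner diagonally: 74 mm long, 20 mm thick, 32 to 76 mm above the underside. Point: 54 mm above the underside, 36 mm inward from each outer edge. x and y run along the two legs away from the outer corner, z up. The handle's length runs along (1,-1,0), its 20 mm thickness along (1,1,0): grip across that.
- square: Loose 90-degree square, lying flat, 0.3 to 0.65 kg: an L of two plain steel legs, 110 mm long, 22 mm wide, 32 mm high. Origin: where its outer edges would meet (tip cut away by 12 mm), at the underside; axes as for square_grip, legs along +x and +y, outer edges in the planes x = 0 and y = 0. A gauge with like legs and handle but a 120-degree corner lies nearby: not wanted.
- frame: Chassis corner, fixed. Origin: inside corner at bench height, where the rails' inner faces meet; x along rail a, y along rail b, z up; the inside is x > 0, y > 0. The seated square has the same origin and axes. A black plate and bolts on the rails outside the corner reach 39 mm high; a drive module 150 mm high stands beyond rail a's end, 260 to 370 mm along x.
- rail_a: Aluminium tube of the frame along its +x, 50 mm wide and 30 mm high, fixed and rigid; inner face is the frame's y = 0 plane, from x = 0 to 260 mm. Same origin and axes as the frame.
- rail_b: Aluminium tube of the frame along its +y, 50 mm wide and 30 mm high, fixed and rigid; inner face is the frame's x = 0 plane, from y = 0 to 200 mm. Same origin and axes as the frame.
Not all that is in view belongs to the job. What is shaped like the square but green is not meant.

How it is judged (in metres and radians):
On the way:
1. the held square presses with over 1 N on each rail at once, its handle centre within 12 mm of the seated place along each rail, turned and tilted by less than 10 degrees, for 0.5 s (contact force between square and rail_a above 1 N and contact force between square and rail_b above 1 N and contact force between the fingers and square above 1 N and x of square_grip in the frame of frame between 0.024 and 0.048 m and y of square_grip in the frame of frame between 0.024 and 0.048 m and angle between the x axis of square_grip and the x axis of frame, either way round below 0.175 rad and angle between square_grip's own z axis and vertical below 0.175 rad), for 0.5 s.
At the end, for the whole second after the job is handed in: The square lies released and at rest on the bench in the inside corner, flat, its handle centre within 12 mm of the seated place along each rail, turned from the rails and tilted by less than 10 degrees (x of square_grip in the frame of frame between 0.024 and 0.048 m and y of square_grip in the frame of frame between 0.024 and 0.048 m and angle between the x axis of square_grip and the x axis of frame, either way round below 0.175 rad and angle between square_grip's own z axis and vertical below 0.175 rad and z of square_grip in the frame of frame below 0.062 m and linear speed of square below 0.02 m/s and contact force between the fingers and square below 0.1 N); the robot touches nothing.
It also fails if it takes over 42 s, if anything falls off the work surface, if the arm or the gripper's body presses on something with over 40 N, if the wrist force passes 120 N, or if a joint passes its speed limit or range.

## Working session

There is one attempt and no reset: what is moved stays moved. The work goes in short steps, Python scripts to look and compute and a shell command to move; the robot and the scene stay as the last step left them, time stands still between calls to the robot, and variables do not carry over. Pictures are saved under pics/ and viewed, at most 10 in all, crops included, and the job is handed in when it is done.

```bash
mkdir -p pics; ls
cat > h.py <<'E'
import numpy as np, cv2
from plant import robot
def shot(cam,name=None):
    o=robot.get_obs(); c=robot.read_camera(cam)
    if cam=="wrist":
        T=np.eye(4);T[:3,:3]=np.array(o["eef_rot"]);T[:3,3]=o["tcp_pos"];P=T@np.array(c["mount"])
    else: P=np.array(c["pose"])
    c["P"]=P
    if name: cv2.imwrite("pics/"+name+".png",c["pixels"])
    return c
def cloud(c):
    K=np.array(c["K"]);z=c["range_z"];v,u=np.mgrid[:400,:640]
    X=np.stack([(u-K[0,2])/K[0,0]*z,-(v-K[1,2])/K[1,1]*z,-z,np.ones_like(z)],-1)
    W=(X@c["P"].T)[...,:3];W[z==0]=np.nan;return W
def proj(c,p):
    K=np.array(c["K"]);q=np.linalg.inv(c["P"])@np.append(p,1);return K[0,0]*q[0]/-q[2]+K[0,2],K[1,2]+K[1,1]*q[1]/q[2]
E
python3 - <<'E'
from h import *
print(robot.get_obs())
for cam in ["scene","side"]:
    c=shot(cam,cam+"0"); np.save(cam+"0.npy",cloud(c)); print(cam,c["K"],c["P"].round(2).tolist(), c.keys())
    for t in ["square","frame"]:
        for d in robot.place_of(cam,t)[:4]: print(cam,t,np.round(d["centre"],1),round(d["score"],2),np.round(proj(c,d["centre"])))
    for d in robot.place_of(cam,"square_grip")[:4]: print(cam,"grip",np.round(d["centre"],1),round(d["score"],2),np.round(proj(c,d["centre"])))
E
```

```text
pics
{'time_s': 0.0, 'joint_pos': array([-7.40038980e+01,  1.72165390e+01,  8.71819105e+01,  8.54021719e-04,
        7.56716922e+01, -3.81647099e+00]), 'qd': array([ 0.01767442,  0.08832535,  0.00671784,  0.05045987, -0.0742177 ,
       -0.06706329]), 'joint_efforts': array([ 2.38053362e-03, -5.43494546e+01, -3.61787474e+01, -3.96222003e-05,
        4.04961960e-03, -5.31340135e-06]), 'tcp_pos': array([ 186.34582342, -517.20451443,  230.70071658]), 'eef_rot': array([[ 9.40807682e-01,  3.38940704e-01, -3.23473676e-04],
       [ 3.38940844e-01, -9.40806946e-01,  1.18078326e-03],
       [ 9.58892259e-05, -1.22052840e-03, -9.99999251e-01]]), 'contact_force': array([ 0.05360143,  0.31593695, -0.25924785]), 'torque': array([ 0.00995831, -0.03176145, -0.01876875]), 'gripper_force': 0.0, 'width': 85.20913715229435}
scene [[433.826258     0.         316.68444657]
 [  0.         433.826258   196.57385827]
 [  0.           0.           1.        ]] [[0.55, -0.45, 0.7, 1330.56], [0.83, 0.32, -0.45, -446.17], [-0.02, 0.84, 0.55, 755.71], [0.0, 0.0, 0.0, 1.0]] dict_keys(['pixels', 'range_z', 'K', '
[... 437 characters left out ...]
78.]
side [[381.03183796   0.         321.85933981]
 [  0.         381.03183796 194.99936607]
 [  0.           0.           1.        ]] [[-0.79, 0.34, -0.5, -95.0], [-0.61, -0.43, 0.66, 824.91], [0.01, 0.83, 0.55, 632.74], [0.0, 0.0, 0.0, 1.0]] dict_keys(['pixels', 'range_z', 'K', 'pose', 'P'])
side square [711.3 456.3   2.9] 0.8 [162. 228.]
side square [163.  274.2   2.1] 0.77 [379. 284.]
side square [ 4.039e+02  2.620e+02 -2.000e-01] 0.65 [300. 239.]
side frame [ 457.2 -147.4   -0.8] 0.72 [367. 170.]
side frame [ 459.5 -152.4   -1.7] 0.41 [367. 169.]
side grip [213.6 287.4  60.1] 0.91 [358. 258.]
side grip [689.8 406.9  54.3] 0.74 [179. 207.]
side grip [416.9 302.8  56.5] 0.69 [284. 227.]
```

View pics/scene0.png

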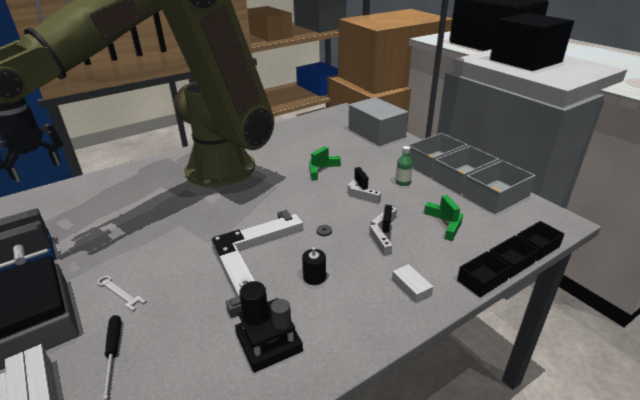

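View pics/side0.png

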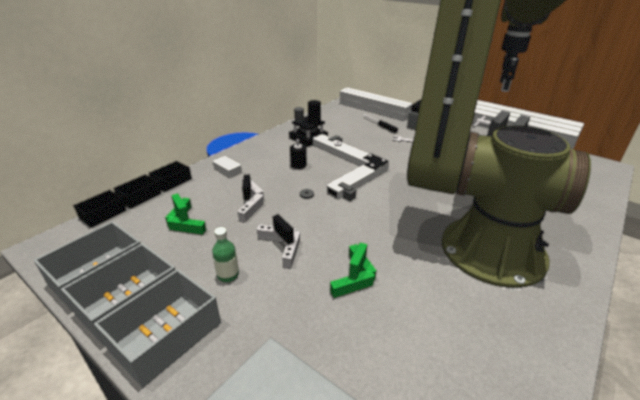

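The scene picture shows two green look-alikes, at (322,160) and (447,213), which are ruled out. Two steel pieces could be the square: A at (363,186) in scene and (282,238) in side, and B at (383,229) in scene and (250,198) in side. The frame corner is at scene (230,240), with the drive module at (265,320). I'll now measure the leg angles of A and B from the range images and make one enlarged crop.

Run:
```python
from h import *
S=np.load("scene0.npy");D=np.load("side0.npy")
# enlarged crops side by side
a=cv2.imread("pics/scene0.png")[165:260,335:410];b=cv2.imread("pics/side0.png")[170:270,225:310]
cv2.imwrite("pics/crop1.png",np.hstack([cv2.resize(a,(400,500),interpolation=2),cv2.resize(b,(400,500),interpolation=2)]))
P=np.vstack([S.reshape(-1,3),D.reshape(-1,3)])
C=np.vstack([cv2.imread("pics/scene0.png").reshape(-1,3),cv2.imread("pics/side0.png").reshape(-1,3)]).astype(int)
m=(P[:,0]>330)&(P[:,0]<700)&(P[:,1]>-230)&(P[:,1]<400)&(P[:,2]>20)
# top-down map 0.8 px/mm -> height map and colour
H=np.zeros((640,380,3),np.uint8)
for p,c in zip(P[m],C[m]):
    cv2.circle(H,(int(p[0]-330),int(400-p[1])),2,c.tolist(),-1)
cv2.imwrite("pics/top.png",cv2.resize(cv2.rotate(H,cv2.ROTATE_90_CLOCKWISE),(800,475)))
```

```text
(no output)
```

View pics/crop1.png

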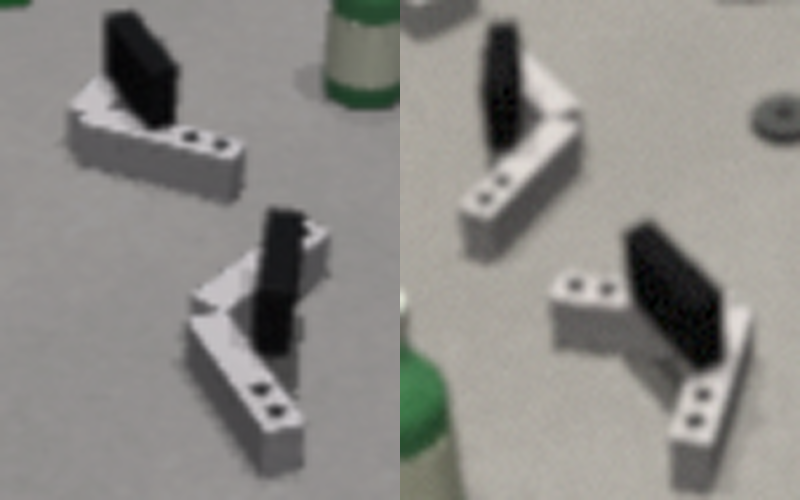

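View pics/top.png

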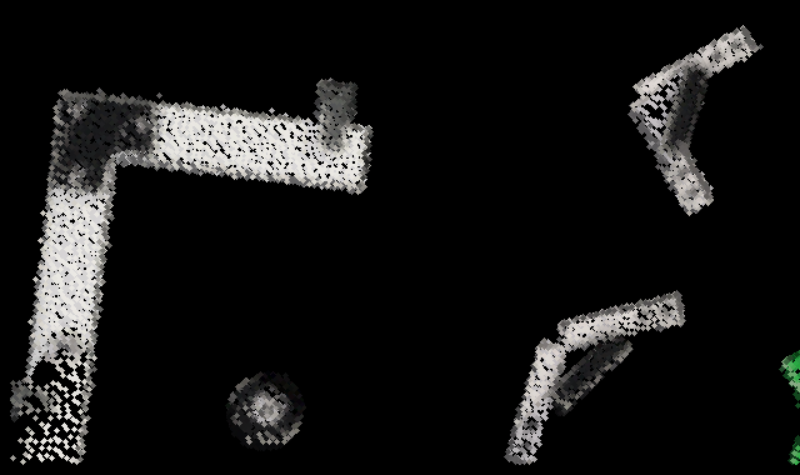

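Crop and top-down map: A, in the upper right of the map at about (640,95), has its legs about 88° apart. B, at about (555,335), has them about 117° apart. So A is the right-angle square and B the 120° gauge. Next I move over the frame for a wrist look, then on to A.

```bash
python3 -m inch '[{"delta_pos":[0.15,-0.1,-0.04],"delta_rot":[0,0,0],"gripper":0},{"delta_pos":[0.3,-0.2,-0.1],"delta_rot":[0,0,0],"gripper":0},{"delta_pos":[0.45,-0.3,-0.15],"delta_rot":[0,0,0],"gripper":0},{"delta_pos":[0.6,-0.4,-0.2],"delta_rot":[0,0,0],"gripper":0},{"delta_pos":[0.75,-0.5,-0.25],"delta_rot":[0,0,0],"gripper":0},{"delta_pos":[0.9,-0.6,-0.25],"delta_rot":[0,0,0],"gripper":0},{"delta_pos":[1,-0.7,-0.25],"delta_rot":[0,0,0],"gripper":0},{"delta_pos":[1,-0.7,-0.25],"delta_rot":[0,0,0],"gripper":0},{"delta_pos":[1,-0.7,-0.25],"delta_rot":[0,0,0],"gripper":0},{"delta_pos":[1,-0.7,-0.25],"delta_rot":[0,0,0],"gripper":0}]'
python3 -m inch '[{"delta_pos":[0.15,-0.1,0],"delta_rot":[0,0,0],"gripper":0},{"delta_pos":[0.3,-0.2,0],"delta_rot":[0,0,0],"gripper":0},{"delta_pos":[0.45,-0.3,0],"delta_rot":[0,0,0],"gripper":0},{"delta_pos":[0.6,-0.4,0],"delta_rot":[0,0,0],"gripper":0},{"delta_pos":[0.75,-0.5,0],"delta_rot":[0,0,0],"gripper":0},{"delta_pos":[0.9,-0.6,0],"delta_rot":[0,0,0],"gripper":0},{"delta_pos":[1,-0.7,0],"delta_rot":[0,0,0],"gripper":0},{"delta_pos":[1,-0.7,0],"delta_rot":[0,0,0],"gripper":0},{"delta_pos":[1,-0.7,0],"delta_rot":[0,0,0],"gripper":0},{"delta_pos":[1,-0.7,0],"delta_rot":[0,0,0],"gripper":0}]'
python3 - <<'E'
from h import *
c=shot("wrist","w1");np.save("w1.npy",cloud(c));o=robot.get_obs();print(o["time_s"],o["tcp_pos"],o["joint_pos"].round(1),np.array(c["mount"]).round(2))
E
```

```text
time_s: 1.23
tcp_pos: [327.0, -318.3, 281.4]
eef_rot: [[0.941, 0.339, 0.0], [0.339, -0.941, -0.0], [-0.0, 0.0, -1.0]]
contact_force: [-0.6, -0.8, -0.4]
width: 85.0
gripper_force: 0.0
time_s: 2.07
tcp_pos: [467.6, -119.5, 281.1]
eef_rot: [[0.941, 0.338, -0.0], [0.338, -0.941, -0.0], [-0.0, -0.0, -1.0]]
contact_force: [-0.0, 0.4, -1.0]
width: 85.6
gripper_force: 0.0
2.1167 [ 467.50037411 -119.71387776  281.17540887] [-18.7   6.4  93.4  -0.   80.2  51.6] [[   0.      0.95    0.31   80.31]
 [   1.     -0.     -0.     -0.51]
 [   0.      0.31   -0.95 -142.7 ]
 [   0.      0.      0.      1.  ]]
```

View pics/w1.png

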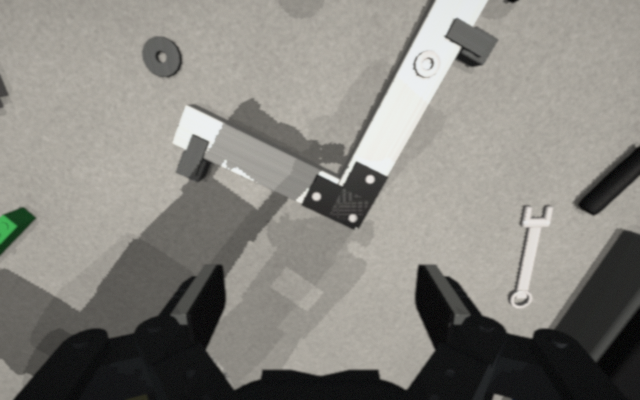

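The wrist picture shows the frame's inner corner at about (340,182), rail b running left to (185,110), rail a running up to (460,0), and the black plate at (345,195). I'll fit the rail tops and the square.

```bash
cat > fit.py <<'E'
from h import *
def axes(t): return np.array([[np.cos(t),-np.sin(t)],[np.sin(t),np.cos(t)]])
def frame(W,o,t):
    P=W.reshape(-1,3);P=P[np.isfinite(P[:,0])]
    for _ in range(4):
        q=(P[:,:2]-o)@axes(t);z=P[:,2];top=(z>24)&(z<35)
        a=top&(q[:,0]>60)&(q[:,0]<190)&(abs(q[:,1]+25)<40)
        b=top&(q[:,1]>60)&(q[:,1]<130)&(abs(q[:,0]+25)<40)
        def mid(s,w):  # centreline & width by bins
            r=[]
            for x in np.arange(60,190,5):
                k=w[(s>=x)&(s<x+5)]
                if len(k)>15: lo,hi=np.percentile(k,[1,99]); r.append((x+2.5,lo,hi))
            return np.array(r)
        A=mid(q[a,0],q[a,1]);B=mid(q[b,1],q[b,0])
        pa=np.polyfit(A[:,0],A[:,2],1);pb=np.polyfit(B[:,0],B[:,2],1)
        ma=np.polyfit(A[:,0],(A[:,1]+A[:,2])/2,1);mb=np.polyfit(B[:,0],(B[:,1]+B[:,2])/2,1)
        dt=(np.arctan(ma[0])-np.arctan(mb[0]))/2
        d=np.array([mb[1]+25,ma[1]+25])
        info=dict(widths=(np.median(A[:,2]-A[:,1]),np.median(B[:,2]-B[:,1])),slopes=np.degrees([ma[0],-mb[0]]),inner=(pa[1]-d[1]+25-25,pb[1]-d[0]),z=(np.median(z[a]),np.median(z[b])))
        o=o+axes(t)@d;t=t+dt
    return o,t,info
def handle(W,o,r=60,zlo=45):
    P=W.reshape(-1,3);P=P[np.isfinite(P[:,0])]
    P=P[(np.hypot(*(P[:,:2]-o).T)<r)&(P[:,2]>zlo)&(P[:,2]<90)]
    (c,s,an)=cv2.minAreaRect(P[:,:2].astype(np.float32));top=P[P[:,2]>np.percentile(P[:,2],95)-6]
    (c2,s2,an2)=cv2.minAreaRect(top[:,:2].astype(np.float32))
    f=lambda s,an:an if s[0]>s[1] else an+90
    return dict(all=(np.round(c,1),np.round(s,1),round(f(s,an),1)),top=(np.round(c2,1),np.round(s2,1),round(f(s2,an2),1)),ztop=np.percentile(P[:,2],95).round(1),n=len(top))
E
python3 - <<'E'
from fit import *
S=np.load("scene0.npy");D=np.load("side0.npy");W=np.load("w1.npy")
o=np.array([460.,-150]);t=np.radians(-6)
o1,t1,i=frame(W,o,t);print(o1,np.degrees(t1),i)
for n,X in (("scene",S),("side",D),("both",np.vstack([S,D]))):
    print(n,handle(X,np.array([417,305.])))
E
```

```text
[ 459.44130011 -144.97489845] -7.234792581689807 {'widths': (np.float64(48.88522109974633), np.float64(48.698274375504376)), 'slopes': array([-0.70484286,  0.67667736]), 'inner': (np.float64(-2.9041707876831673), np.float64(-0.6108572117645702)), 'z': (np.float64(30.087537861113162), np.float64(30.031713407742018))}
scene {'all': (array([419.4, 306.9]), array([23. , 78.5]), 160.3), 'top': (array([418.4, 307.7]), array([21.9, 76.1]), 160.0), 'ztop': np.float64(76.7), 'n': 84}
side {'all': (array([418. , 308.1]), array([20.4, 76.7]), 163.5), 'top': (array([418., 308.]), array([20.2, 76.7]), 163.5), 'ztop': np.float64(77.2), 'n': 182}
both {'all': (array([419., 307.]), array([23.4, 79.3]), 161.5), 'top': (array([418.3, 308.6]), array([21.5, 76.9]), 163.5), 'ztop': np.float64(77.2), 'n': 264}
```

Run:
```python
from fit import *
W=np.load("w1.npy");P=W.reshape(-1,3);P=P[np.isfinite(P[:,0])]
o=np.array([459.4,-147.]);t=np.radians(-7)
q=(P[:,:2]-o)@axes(t);z=P[:,2]
for i,j in((0,1),(1,0)):
    for x in range(5,200,10):
        k=(z>26)&(z<34)&(q[:,i]>x)&(q[:,i]<x+10)&(abs(q[:,j]+25)<40)
        if k.sum()>20: print("ab"[i],x+5,np.percentile(q[k,j],[0.5,1,3,97,99,99.5]).round(1),k.sum())
```

```text
a 10 [-49.8 -49.8 -48.9  -0.7  -0.7  -0.6] 72
a 20 [-48.6 -48.1 -44.7  -0.9  -0.7  -0.6] 63
a 30 [-50.3 -49.8 -48.   -1.3  -0.8  -0.7] 246
a 40 [-50.  -49.5 -48.4  -1.6  -0.8  -0.7] 339
a 50 [-50.  -49.4 -48.4  -1.3  -0.5  -0.4] 354
a 60 [-49.7 -49.5 -48.   -1.3  -0.6  -0.5] 361
a 70 [-49.6 -49.1 -48.4  -1.4  -0.4  -0.4] 364
a 80 [-49.6 -49.2 -48.1  -1.1  -0.4  -0.3] 374
a 90 [-49.6 -49.1 -48.1  -1.6  -0.6  -0.4] 380
a 100 [-49.6 -49.  -48.   -0.9  -0.4  -0.2] 388
a 110 [-49.2 -48.9 -48.2  -1.   -0.3  -0.2] 398
a 120 [-49.3 -49.1 -47.7  -1.1  -0.2  -0.1] 411
a 130 [-49.2 -49.  -47.8  -0.9  -0.2   0.1] 410
a 140 [-49.5 -49.2 -47.7  -0.9  -0.    0.2] 424
a 150 [-49.3 -49.3 -48.4  -0.2   0.1   0.2] 259
a 160 [-49.3 -49.  -48.2  -0.2   0.2   0.2] 283
a 170 [-49.  -48.7 -47.9  -0.1   0.3   0.3] 338
a 180 [-61.9 -59.7 -48.8  -0.6   0.1   0.3] 481
a 190 [-64.4 -64.1 -62.1  -0.5   0.4   0.4] 475
a 200 [-27.5 -27.3 -26.8   0.1   0.5   0.6] 292
b 10 [-50.2 -49.8 -48.7  -0.9  -0.8  -0.8] 72
b 20 [-50.4 -49.7 -46.6  -0.8  -0.7  -0.7] 72
b 30 [-50.5 -50.2 -48.8  -1.6  -1.   -1. ] 257
b 40 [-50.2 -50.1 -48.9  -1.9  -1.3  -1.2] 319
b 50 [-50.5 -50.3 -48.9  -2.1  -1.3  -1.2] 318
b 60 [-50.6 -50.3 -48.9  -1.8  -1.2  -1.2] 329
b 70 [-50.6 -50.3 -49.3  -2.3  -1.4  -1.2] 329
b 80 [-50.5 -50.2 -49.   -2.3  -1.6  -1.4] 334
b 90 [-50.9 -50.5 -49.2  -2.1  -1.5  -1.2] 337
b 100 [-50.9 -50.6 -49.1  -2.3  -1.6  -1.5] 345
b 110 [-51.1 -50.5 -49.4  -2.4  -1.7  -1.6] 348
b 120 [-50.8 -50.6 -49.5  -2.4  -1.8  -1.8] 347
b 130 [-51.2 -50.7 -49.4  -2.7  -1.9  -1.7] 348
b 140 [-51.  -50.4 -49.2  -2.9  -2.2  -1.8] 354
b 150 [-62.6 -61.2 -56.   -2.6  -2.1  -2. ] 384
b 160 [-64.3 -63.9 -61.7  -2.5  -1.9  -1.8] 324
b 170 [-56.5 -50.8 -29.7  -2.5  -2.2  -2. ] 225
b 180 [-63.1 -62.2 -59.1  -2.6  -2.2  -2.1] 317
b 190 [-51.4 -51.2 -50.3  -2.9  -2.3  -2.1] 377
b 200 [-51.1 -50.7 -50.   -3.4  -2.7  -2.5] 117
```

```bash
python3 -m inch '[{"delta_pos":[0.0,0,0],"delta_rot":[0,0,-0.04],"gripper":0},{"delta_pos":[0.1,-0.1,0],"delta_rot":[0,0,-0.08],"gripper":0},{"delta_pos":[0.2,-0.2,0],"delta_rot":[0,0,-0.12],"gripper":0},{"delta_pos":[0.25,-0.4,0],"delta_rot":[0,0,-0.16],"gripper":0},{"delta_pos":[0.25,-0.6,0],"delta_rot":[0,0,-0.2],"gripper":0},{"delta_pos":[0.25,-0.8,0],"delta_rot":[0,0,-0.24],"gripper":0},{"delta_pos":[0.25,-1,0],"delta_rot":[0,0,-0.28],"gripper":0},{"delta_pos":[0.25,-1,0],"delta_rot":[0,0,-0.31],"gripper":0},{"delta_pos":[0.25,-1,0],"delta_rot":[0,0,-0.35],"gripper":0},{"delta_pos":[0.25,-1,0],"delta_rot":[0,0,-0.39],"gripper":0}]'
```

```text
time_s: 2.95
tcp_pos: [447.0, 86.1, 281.5]
eef_rot: [[-0.004, 1.0, 0.001], [1.0, 0.004, -0.0], [-0.0, 0.001, -1.0]]
contact_force: [0.4, -0.6, -0.4]
width: 85.4
gripper_force: 0.0
```

```bash
python3 -m inch '[{"delta_pos":[0.14,0,0],"delta_rot":[0,0,-0.04],"gripper":0},{"delta_pos":[0.28,-0.03,0],"delta_rot":[0,0,-0.08],"gripper":0},{"delta_pos":[0.42,-0.06,0],"delta_rot":[0,0,-0.12],"gripper":0},{"delta_pos":[0.56,-0.09,0],"delta_rot":[0,0,-0.16],"gripper":0},{"delta_pos":[0.7,-0.12,0],"delta_rot":[0,0,-0.2],"gripper":0},{"delta_pos":[0.85,-0.14,0],"delta_rot":[0,0,-0.24],"gripper":0},{"delta_pos":[1,-0.14,0],"delta_rot":[0,0,-0.28],"gripper":0},{"delta_pos":[1,-0.14,0],"delta_rot":[0,0,-0.32],"gripper":0},{"delta_pos":[1,-0.14,0],"delta_rot":[0,0,-0.36],"gripper":0},{"delta_pos":[1,-0.14,0],"delta_rot":[0,0,-0.403],"gripper":0}]'
python3 - <<'E'
from fit import *
c=shot("wrist","w2");W=cloud(c);np.save("w2.npy",W);o=robot.get_obs();print(o["time_s"],o["tcp_pos"],o["joint_pos"].round(1))
print(handle(W,np.array([418,308.])))
for d in robot.place_of("wrist","square_grip")[:3]: print(np.round(d["centre"],1),round(d["score"],2),np.round(proj(c,d["centre"])))
E
```

```text
time_s: 3.78
tcp_pos: [419.9, 285.9, 281.1]
eef_rot: [[-0.95, 0.312, -0.0], [0.312, 0.95, -0.0], [0.0, -0.0, -1.0]]
contact_force: [-0.3, -0.1, 0.2]
width: 85.6
gripper_force: 0.0
3.8333 [419.9728236  285.6971385  281.21982641] [ 30.1   9.7  89.6  -0.   80.6 -42.3]
{'all': (array([418. , 306.9]), array([19.4, 74.1]), 163.4), 'top': (array([418. , 306.8]), array([19.3, 74.1]), 163.2), 'ztop': np.float64(77.2), 'n': 1245}
[415.  308.5  55.9] 0.64 [337. 158.]
```

View pics/w2.png

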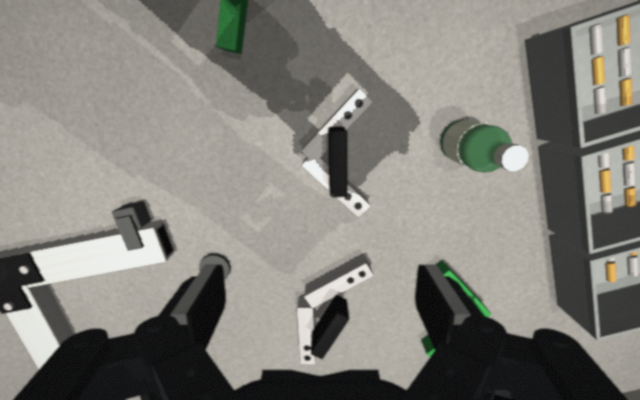

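The square's handle is at (338,160) in the wrist view. The right angle is plain there, with the gauge at (330,320) clearly wider. Its top measures 77 mm and 19 x 74 mm, which agrees with the text. Descending.

```bash
python3 -m inch '[{"delta_pos":[0.02,0.05,0.1],"delta_rot":[0,0,-0.008],"gripper":0},{"delta_pos":[0.043,0.097,0.2],"delta_rot":[0,0,-0.008],"gripper":0},{"delta_pos":[0.043,0.097,0.32],"delta_rot":[0,0,-0.008],"gripper":0},{"delta_pos":[0.043,0.097,0.45],"delta_rot":[0,0,-0.008],"gripper":0},{"delta_pos":[0.043,0.097,0.58],"delta_rot":[0,0,-0.008],"gripper":0},{"delta_pos":[0.043,0.097,0.7],"delta_rot":[0,0,-0.008],"gripper":0},{"delta_pos":[0.043,0.097,0.8],"delta_rot":[0,0,-0.008],"gripper":0},{"delta_pos":[0.043,0.097,0.86],"delta_rot":[0,0,-0.008],"gripper":0},{"delta_pos":[0.043,0.097,0.9],"delta_rot":[0,0,-0.008],"gripper":0},{"delta_pos":[0.043,0.097,0.9],"delta_rot":[0,0,-0.008],"gripper":0}]'
```

```text
time_s: 4.72
tcp_pos: [417.2, 306.9, 100.0]
eef_rot: [[-0.955, 0.297, -0.002], [0.297, 0.955, -0.001], [0.001, -0.002, -1.0]]
contact_force: [-0.4, 1.1, 0.3]
width: 85.1
gripper_force: 0.0
```

```bash
python3 -m inch '[{"delta_pos":[0,0,0.05],"delta_rot":[0,0,0],"gripper":0},{"delta_pos":[0,0,0.1],"delta_rot":[0,0,0],"gripper":0},{"delta_pos":[0,0,0.15],"delta_rot":[0,0,0],"gripper":0},{"delta_pos":[0,0,0.2],"delta_rot":[0,0,0],"gripper":0},{"delta_pos":[0,0,0.25],"delta_rot":[0,0,0],"gripper":0},{"delta_pos":[0,0,0.29],"delta_rot":[0,0,0],"gripper":0},{"delta_pos":[0,0,0.305],"delta_rot":[0,0,0],"gripper":0},{"delta_pos":[0,0,0.305],"delta_rot":[0,0,0],"gripper":0},{"delta_pos":[0,0,0.305],"delta_rot":[0,0,0],"gripper":0.4},{"delta_pos":[0,0,0.305],"delta_rot":[0,0,0],"gripper":0.6}]'
python3 -m inch '[{"delta_pos":[0,0,0],"delta_rot":[0,0,0],"gripper":0.8},{"delta_pos":[0,0,0],"delta_rot":[0,0,0],"gripper":1},{"delta_pos":[0,0,0],"delta_rot":[0,0,0],"gripper":1},{"delta_pos":[0,0,0],"delta_rot":[0,0,0],"gripper":1},{"delta_pos":[0,0,0],"delta_rot":[0,0,0],"gripper":1},{"delta_pos":[0,0,0],"delta_rot":[0,0,0],"gripper":1},{"delta_pos":[0,0,0],"delta_rot":[0,0,0],"gripper":1},{"delta_pos":[0,0,0],"delta_rot":[0,0,0],"gripper":1},{"delta_pos":[0,0,0],"delta_rot":[0,0,0],"gripper":1},{"delta_pos":[0,0,0],"delta_rot":[0,0,0],"gripper":1}]'
```

```text
time_s: 5.55
tcp_pos: [417.5, 308.0, 40.7]
eef_rot: [[-0.956, 0.292, 0.001], [0.292, 0.956, 0.0], [-0.001, 0.001, -1.0]]
contact_force: [-0.5, 0.3, 0.8]
width: 63.9
gripper_force: 0.0
time_s: 6.38
tcp_pos: [417.4, 307.8, 40.5]
eef_rot: [[-0.956, 0.292, 0.0], [0.292, 0.956, 0.0], [-0.0, 0.0, -1.0]]
contact_force: [-0.5, -2.2, 4.7]
width: 19.3
gripper_force: 62.4
```

```bash
python3 -m inch '[{"delta_pos":[0,0,-0.1],"delta_rot":[0,0,0],"gripper":1},{"delta_pos":[0,0,-0.22],"delta_rot":[0,0,0],"gripper":1},{"delta_pos":[0,0,-0.36],"delta_rot":[0,0,0],"gripper":1},{"delta_pos":[-0.05,-0.1,-0.5],"delta_rot":[0,0,0],"gripper":1},{"delta_pos":[-0.12,-0.2,-0.5],"delta_rot":[0,0,0],"gripper":1},{"delta_pos":[-0.2,-0.34,-0.5],"delta_rot":[0,0,0],"gripper":1},{"delta_pos":[-0.28,-0.48,-0.5],"delta_rot":[0,0,0],"gripper":1},{"delta_pos":[-0.36,-0.62,-0.5],"delta_rot":[0,0,0],"gripper":1},{"delta_pos":[-0.44,-0.76,-0.5],"delta_rot":[0,0,0],"gripper":1},{"delta_pos":[-0.527,-0.918,-0.5],"delta_rot":[0,0,0],"gripper":1}]'
python3 -m inch '[{"delta_pos":[-0.08,-0.14,0],"delta_rot":[0,0,0.02],"gripper":1},{"delta_pos":[-0.16,-0.28,0],"delta_rot":[0,0,0.05],"gripper":1},{"delta_pos":[-0.24,-0.42,0],"delta_rot":[0,0,0.08],"gripper":1},{"delta_pos":[-0.32,-0.56,0],"delta_rot":[0,0,0.11],"gripper":1},{"delta_pos":[-0.4,-0.7,0],"delta_rot":[0,0,0.14],"gripper":1},{"delta_pos":[-0.46,-0.8,0],"delta_rot":[0,0,0.17],"gripper":1},{"delta_pos":[-0.5,-0.87,0],"delta_rot":[0,0,0.192],"gripper":1},{"delta_pos":[-0.52,-0.9,0],"delta_rot":[0,0,0.192],"gripper":1},{"delta_pos":[-0.527,-0.918,0],"delta_rot":[0,0,0.192],"gripper":1},{"delta_pos":[-0.527,-0.918,0],"delta_rot":[0,0,0.192],"gripper":1}]'
python3 - <<'E'
from fit import *
c=shot("wrist","w3");W=cloud(c);np.save("w3.npy",W);o=robot.get_obs();print(o["time_s"],o["tcp_pos"],o["joint_pos"].round(1),o["width"])
# held square: top-of-leg points in tool frame around z
T=np.eye(4);T[:3,:3]=o["eef_rot"];T[:3,3]=o["tcp_pos"]
P=W.reshape(-1,3);P=P[np.isfinite(P[:,0])];q=(P-T[:3,3])@T[:3,:3]
k=(abs(q[:,2]-8)<12)&(np.hypot(q[:,0],q[:,1])<130);print(k.sum(),q[k].min(0),q[k].max(0),np.median(q[k],0))
i=frame(W,np.array([458.6,-147.4]),np.radians(-6.55));print(i[0],np.degrees(i[1]),i[2])
E
```

```text
time_s: 7.22
tcp_pos: [464.0, 100.3, 139.7]
eef_rot: [[-0.956, 0.292, -0.001], [0.292, 0.956, 0.0], [0.001, -0.0, -1.0]]
contact_force: [0.5, 0.2, -5.0]
width: 19.3
gripper_force: 61.2
time_s: 8.05
tcp_pos: [511.2, -104.9, 139.8]
eef_rot: [[-0.623, 0.782, -0.001], [0.782, 0.623, 0.0], [0.001, -0.0, -1.0]]
contact_force: [0.6, 0.2, -4.6]
width: 19.9
gripper_force: 61.3
8.1 [ 511.19469581 -104.36697186  139.91740565] [-15.6  19.1  97.5   0.   63.4 -54.1] 19.30195911170479
8910 [-69.48261981 -41.18427684  -3.95241991] [76.31412228 41.43998943 19.99410017] [41.02022799  5.41042746  8.47188984]fit.py:16: RankWarning: Polyfit may be poorly conditioned
  pa=np.polyfit(A[:,0],A[:,2],1);pb=np.polyfit(B[:,0],B[:,2],1)
fit.py:17: RankWarning: Polyfit may be poorly conditioned
  ma=np.polyfit(A[:,0],(A[:,1]+A[:,2])/2,1);mb=np.polyfit(B[:,0],(B[:,1]+B[:,2])/2,1)
fit.py:16: RankWarning: Polyfit may be poorly conditioned
  pa=np.polyfit(A[:,0],A[:,2],1);pb=np.polyfit(B[:,0],B[:,2],1)
fit.py:17: RankWarning: Polyfit may be poorly conditioned
  ma=np.polyfit(A[:,0],(A[:,1]+A[:,2])/2,1);mb=np.polyfit(B[:,0],(B[:,1]+B[:,2])/2,1)
fit.py:16: RankWarning: Polyfit may be poorly conditioned
  pa=np.polyfit(A[:,0],A[:,2],1);pb=np.polyfit(B[:,0],B[:,2],1)
fit.py:17: RankWarning: Polyfit may be poorly conditioned
  ma=np.polyfit(A[:,0],(A[:,1]+A[:,2])/2,1);mb=np.polyfit(B[:,0],(B[:,1]+B[:,2])/2,1)
Traceback (most recent call last):
  File "fit.py", line 16, in frame
    pa=np.polyfit(A[:,0],A[:,2],1);pb=np.polyfit(B[:,0],B[:,2],1)
                  ~^^^^^
IndexError: too many indices for array: array is 1-dimensional, but 2 were indexed
```

View pics/w3.png

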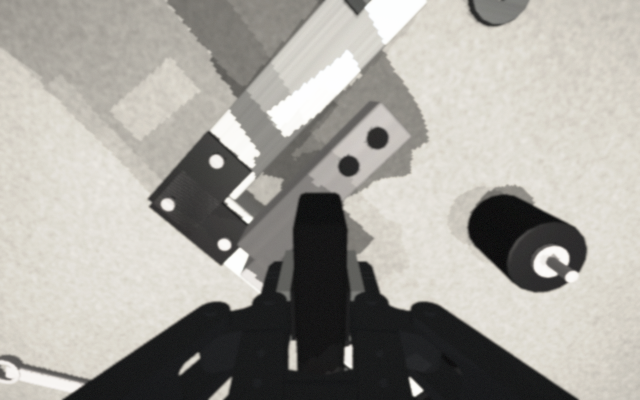

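The view shows the held square's leg at (350,165), parallel to rail b, over the inside of the corner at (240,200). The motor at (525,240) is clear. Lowering inside the corner, about 12 mm clear of each rail.

```bash
python3 -m inch '[{"delta_pos":[0,0,0.07],"delta_rot":[0,0,0],"gripper":1},{"delta_pos":[0,0,0.14],"delta_rot":[0,0,0],"gripper":1},{"delta_pos":[0,0,0.21],"delta_rot":[0,0,0],"gripper":1},{"delta_pos":[0,0,0.28],"delta_rot":[0,0,0],"gripper":1},{"delta_pos":[0,0,0.35],"delta_rot":[0,0,0],"gripper":1},{"delta_pos":[0,0,0.41],"delta_rot":[0,0,0],"gripper":1},{"delta_pos":[0,0,0.45],"delta_rot":[0,0,0],"gripper":1},{"delta_pos":[0,0,0.48],"delta_rot":[0,0,0],"gripper":1},{"delta_pos":[0,0,0.491],"delta_rot":[0,0,0],"gripper":1},{"delta_pos":[0,0,0.491],"delta_rot":[0,0,0],"gripper":1}]'
python3 -m inch '[{"delta_pos":[0,-0.006,0],"delta_rot":[0,0,0],"gripper":1},{"delta_pos":[0,-0.012,0],"delta_rot":[0,0,0],"gripper":1},{"delta_pos":[0,-0.02,0],"delta_rot":[0,0,0],"gripper":1},{"delta_pos":[0,-0.03,0],"delta_rot":[0,0,0],"gripper":1},{"delta_pos":[0,-0.04,0],"delta_rot":[0,0,0],"gripper":1},{"delta_pos":[0,-0.05,0],"delta_rot":[0,0,0],"gripper":1},{"delta_pos":[0,-0.055,0],"delta_rot":[0,0,0],"gripper":1},{"delta_pos":[0,-0.06,0],"delta_rot":[0,0,0],"gripper":1},{"delta_pos":[0,-0.065,0],"delta_rot":[0,0,0],"gripper":1},{"delta_pos":[0,-0.065,0],"delta_rot":[0,0,0],"gripper":1}]'
```

```text
time_s: 8.93
tcp_pos: [511.5, -104.6, 42.0]
eef_rot: [[-0.622, 0.783, -0.0], [0.783, 0.622, 0.0], [0.0, -0.0, -1.0]]
contact_force: [-0.6, 0.6, -4.2]
width: 19.1
gripper_force: 61.3
time_s: 9.77
tcp_pos: [501.2, -113.1, 42.1]
eef_rot: [[-0.622, 0.783, -0.0], [0.783, 0.622, 0.0], [0.0, -0.0, -1.0]]
contact_force: [-0.8, 0.3, -4.5]
width: 19.2
gripper_force: 61.3
```

```bash
python3 -m inch '[{"delta_pos":[0,-0.003,0.004],"delta_rot":[0,0,0],"gripper":1},{"delta_pos":[0,-0.006,0.004],"delta_rot":[0,0,0],"gripper":1},{"delta_pos":[0,-0.009,0.004],"delta_rot":[0,0,0],"gripper":1},{"delta_pos":[0,-0.012,0.004],"delta_rot":[0,0,0],"gripper":1},{"delta_pos":[0,-0.015,0.004],"delta_rot":[0,0,0],"gripper":1},{"delta_pos":[0,-0.018,0.004],"delta_rot":[0,0,0],"gripper":1},{"delta_pos":[0,-0.02,0.004],"delta_rot":[0,0,0],"gripper":1},{"delta_pos":[0,-0.02,0.004],"delta_rot":[0,0,0],"gripper":1},{"delta_pos":[0,-0.02,0.004],"delta_rot":[0,0,0],"gripper":1},{"delta_pos":[0,-0.02,0.004],"delta_rot":[0,0,0],"gripper":1}]'
```

```text
time_s: 10.6
tcp_pos: [498.2, -115.5, 41.3]
eef_rot: [[-0.622, 0.783, 0.0], [0.783, 0.622, -0.0], [-0.0, -0.0, -1.0]]
contact_force: [0.2, 0.5, -3.8]
width: 19.3
gripper_force: 61.3
```

No contact yet, so I advance another 1.6 mm.

```bash
python3 -m inch '[{"delta_pos":[0,-0.002,0],"delta_rot":[0,0,0],"gripper":1},{"delta_pos":[0,-0.004,0],"delta_rot":[0,0,0],"gripper":1},{"delta_pos":[0,-0.006,0],"delta_rot":[0,0,0],"gripper":1},{"delta_pos":[0,-0.008,0],"delta_rot":[0,0,0],"gripper":1},{"delta_pos":[0,-0.008,0],"delta_rot":[0,0,0],"gripper":1},{"delta_pos":[0,-0.008,0],"delta_rot":[0,0,0],"gripper":1},{"delta_pos":[0,-0.008,0],"delta_rot":[0,0,0],"gripper":1},{"delta_pos":[0,-0.008,0],"delta_rot":[0,0,0],"gripper":1},{"delta_pos":[0,-0.008,0],"delta_rot":[0,0,0],"gripper":1},{"delta_pos":[0,-0.008,0],"delta_rot":[0,0,0],"gripper":1}]'
```

```text
time_s: 11.43
tcp_pos: [497.6, -116.4, 41.6]
eef_rot: [[-0.621, 0.784, 0.002], [0.784, 0.621, -0.0], [-0.001, 0.001, -1.0]]
contact_force: [6.6, 1.1, -5.1]
width: 19.3
gripper_force: 61.1
```

Rail b is touched. Now along frame -y toward rail a.

```bash
python3 -m inch '[{"delta_pos":[-0.002,-0.002,0],"delta_rot":[0,0,0],"gripper":1},{"delta_pos":[-0.004,-0.004,0],"delta_rot":[0,0,0],"gripper":1},{"delta_pos":[-0.006,-0.006,0],"delta_rot":[0,0,0],"gripper":1},{"delta_pos":[-0.006,-0.006,0],"delta_rot":[0,0,0],"gripper":1},{"delta_pos":[-0.006,-0.006,0],"delta_rot":[0,0,0],"gripper":1},{"delta_pos":[-0.006,-0.006,0],"delta_rot":[0,0,0],"gripper":1},{"delta_pos":[-0.006,-0.006,0],"delta_rot":[0,0,0],"gripper":1},{"delta_pos":[-0.006,-0.006,0],"delta_rot":[0,0,0],"gripper":1},{"delta_pos":[-0.006,-0.006,0],"delta_rot":[0,0,0],"gripper":1},{"delta_pos":[-0.006,-0.006,0],"delta_rot":[0,0,0],"gripper":1}]'
```

```text
time_s: 12.27
tcp_pos: [497.6, -117.1, 41.7]
eef_rot: [[-0.621, 0.783, 0.002], [0.783, 0.621, 0.002], [-0.0, 0.003, -1.0]]
contact_force: [7.7, 13.3, -3.0]
width: 19.4
gripper_force: 61.4
```

Both rails are now pressed. I add a little on rail b and hold for over a second, lowering slightly.

```bash
for i in 1; do python3 -m inch '[{"delta_pos":[0.002,-0.002,0],"delta_rot":[0,0,0],"gripper":1},{"delta_pos":[0.003,-0.003,0],"delta_rot":[0,0,0],"gripper":1},{"delta_pos":[0.003,-0.003,0],"delta_rot":[0,0,0],"gripper":1},{"delta_pos":[0.003,-0.003,0],"delta_rot":[0,0,0],"gripper":1},{"delta_pos":[0.003,-0.003,0],"delta_rot":[0,0,0],"gripper":1},{"delta_pos":[0.003,-0.003,0],"delta_rot":[0,0,0],"gripper":1},{"delta_pos":[0.003,-0.003,0],"delta_rot":[0,0,0],"gripper":1},{"delta_pos":[0.003,-0.003,0],"delta_rot":[0,0,0],"gripper":1},{"delta_pos":[0.003,-0.003,0],"delta_rot":[0,0,0],"gripper":1},{"delta_pos":[0.003,-0.003,0],"delta_rot":[0,0,0],"gripper":1}]'; done
python3 -m inch '[{"delta_pos":[0,0,0],"delta_rot":[0,0,0],"gripper":1},{"delta_pos":[0,0,0],"delta_rot":[0,0,0],"gripper":1},{"delta_pos":[0,0,0],"delta_rot":[0,0,0],"gripper":1},{"delta_pos":[0,0,0],"delta_rot":[0,0,0],"gripper":1},{"delta_pos":[0,0,0],"delta_rot":[0,0,0],"gripper":1},{"delta_pos":[0,0,0],"delta_rot":[0,0,0],"gripper":1},{"delta_pos":[0,0,0],"delta_rot":[0,0,0],"gripper":1},{"delta_pos":[0,0,0],"delta_rot":[0,0,0],"gripper":1},{"delta_pos":[0,0,0],"delta_rot":[0,0,0],"gripper":1},{"delta_pos":[0,0,0],"delta_rot":[0,0,0],"gripper":1}]'
```

```text
time_s: 13.1
tcp_pos: [497.5, -117.2, 41.7]
eef_rot: [[-0.621, 0.784, 0.004], [0.784, 0.621, 0.001], [-0.002, 0.004, -1.0]]
contact_force: [13.0, 11.7, -8.8]
width: 19.8
gripper_force: 60.8
time_s: 13.93
tcp_pos: [497.5, -117.1, 41.7]
eef_rot: [[-0.621, 0.784, 0.004], [0.784, 0.621, 0.001], [-0.002, 0.004, -1.0]]
contact_force: [14.6, 11.5, -8.3]
width: 19.4
gripper_force: 60.8
```

Over a second of hold is done. Next: relieve the press, set down, open and rise.

```bash
python3 -m inch '[{"delta_pos":[0,0.004,0.002],"delta_rot":[0,0,0],"gripper":1},{"delta_pos":[0,0.007,0.005],"delta_rot":[0,0,0],"gripper":1},{"delta_pos":[0,0.007,0.006],"delta_rot":[0,0,0],"gripper":1},{"delta_pos":[0,0.007,0.006],"delta_rot":[0,0,0],"gripper":1},{"delta_pos":[0,0.007,0.006],"delta_rot":[0,0,0],"gripper":0.7},{"delta_pos":[0,0.007,0.006],"delta_rot":[0,0,0],"gripper":0.5},{"delta_pos":[0,0.007,0.006],"delta_rot":[0,0,0],"gripper":0.3},{"delta_pos":[0,0.007,0.006],"delta_rot":[0,0,0],"gripper":0.2},{"delta_pos":[0,0.007,0.006],"delta_rot":[0,0,0],"gripper":0.2},{"delta_pos":[0,0.007,0.006],"delta_rot":[0,0,0],"gripper":0.2}]'
python3 -m inch '[{"delta_pos":[0,0,0],"delta_rot":[0,0,0],"gripper":0.2},{"delta_pos":[0,0,0],"delta_rot":[0,0,0],"gripper":0.2},{"delta_pos":[0,0,-0.05],"delta_rot":[0,0,0],"gripper":0.2},{"delta_pos":[0,0,-0.1],"delta_rot":[0,0,0],"gripper":0.2},{"delta_pos":[0,0,-0.2],"delta_rot":[0,0,0],"gripper":0.2},{"delta_pos":[0,0,-0.3],"delta_rot":[0,0,0],"gripper":0.2},{"delta_pos":[0,0,-0.45],"delta_rot":[0,0,0],"gripper":0.2},{"delta_pos":[0,0,-0.6],"delta_rot":[0,0,0],"gripper":0.2},{"delta_pos":[0,0,-0.7],"delta_rot":[0,0,0],"gripper":0.2},{"delta_pos":[0,0,-0.7],"delta_rot":[0,0,0],"gripper":0.2}]'
python3 - <<'E'
from fit import *
c=shot("wrist","w4");W=cloud(c);np.save("w4.npy",W);o=robot.get_obs();print(o["time_s"],o["width"],o["contact_force"])
h=handle(W,np.array([498,-116.]));print(h)
print((h["top"][0]-np.array([458.6,-147.4]))@axes(np.radians(-6.55)),"want 36,36; long axis want 128.45")
E
```

```text
time_s: 14.77
tcp_pos: [496.9, -117.3, 40.1]
eef_rot: [[-0.622, 0.783, -0.0], [0.783, 0.622, -0.0], [0.0, -0.0, -1.0]]
contact_force: [0.3, -0.0, -0.4]
width: 68.2
gripper_force: 0.0
time_s: 15.6
tcp_pos: [498.5, -117.7, 185.7]
eef_rot: [[-0.622, 0.783, 0.008], [0.783, 0.622, -0.002], [-0.007, 0.005, -1.0]]
contact_force: [-0.0, -0.6, 0.9]
width: 68.6
gripper_force: 0.0
15.65 68.10867819056838 [ 0.06557658  0.02161877 -0.52681637]
{'all': (array([ 497.9, -116.2]), array([20. , 73.1]), 128.4), 'top': (array([ 497.9, -116.2]), array([20., 73.]), 128.8), 'ztop': np.float64(77.0), 'n': 2158}
[35.48448564 35.47930776] want 36,36; long axis want 128.45
```

View pics/w4.png

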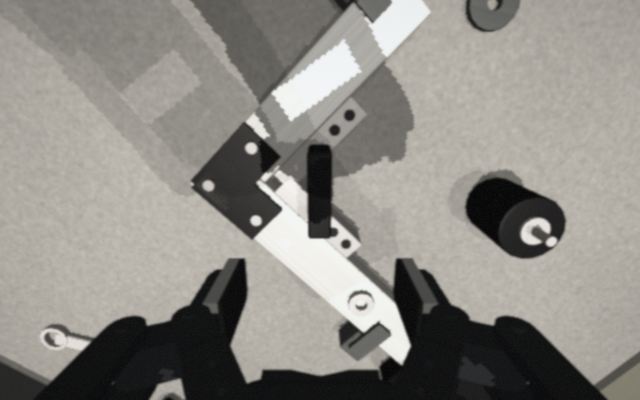

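The square lies snug in the corner, with its handle at (320,190) and both legs along the rails. It is flat, with its top at 77 mm, and the gripper is clear above it. Handing in.

```bash
python3 -c "
from plant import robot
print(robot.sign_off())"
```

```text
the job is handed in; nothing more can be done
None
```

The right-angle square was held against both rails at roughly 10 N or more each for over a second, then released flat in the inside corner. Its handle measured about 0.5 mm from the seated place along each rail, and I handed the job in at about 15.7 s; the sign-off call returned no verdict.

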